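# Power up the bench control station

### The arm

A 6-joint arm with a two-finger parallel gripper is mounted at the origin on a cart in front of the work surface, level with it; the furniture and walls round the work are solid. World frame = base frame: x ahead of the robot, y to its left, z up, the work surface at z = 0. Lengths are in m, angles in rad, forces in N, time in s.
With the tool pointing down it reaches from about 0.4 to 0.825 m from the base axis. Payload 7 kg.
Tool frame: the origin (TCP) lies midway between the tips of the shut fingers; the grasp point (between the pads) lies 19 mm behind it; z points along the fingers, y is the line along which they close (so a half turn about z gives the same grasp; the last joint's range is limited). The gripper opens to 88 mm and grips with 3 to 60 N. Pads are 19 mm wide; open, the fingers measure 130 mm over their backs; the gripper's body (78 mm by 193 mm) begins 47 mm behind the grasp point.
Start: joints at [1.425, 0.359, 0.012, 0, -1.224, -0.288], TCP at [0.284, 0.612, 0.227] pointing down, gripper open.
Joint ranges: [-3.07, 3.07], [-1.43, 2.12], [-1.02, 1.25], [-3.03, 1.67], [-3.05, -0], [-3.03, 3.03]. Speed limits (rad/s): [2.39, 2.39, 3.01, 3.14, 3.14, 3.14].

### API

Orientations are given as [roll, pitch, yaw] about the fixed x, y, z axes, in that order (R = Rz(yaw) Ry(pitch) Rx(roll)).
In Python, from station import arm, grab_frame, camera_params, spot_in gives the robot as it stands.
- The arm moves only by the shell command python3 -m jog 'ROWS' [FORCE]. ROWS is JSON, a list that holds one entry, the list of rows, each a list of 7 numbers: the shift along the tool's x, y, z in mm, then the turn, a rotation vector about the tool's x, y, z in rad, then the finger opening in mm, from 0 to 87.6. In form: [[[x, y, z, wx, wy, wz, fingers], ...]]. A call has 1 to 20 rows; each row is the pose to reach, as a shift and turn from the pose commanded when the call began, along the tool's axes at that moment; what a row does not reach only later rows make up. A row lasts 1/8 s, in which the tool goes at most 62.5 mm and 10.7 degrees, less where a joint would pass 70% of its speed; a pose out of reach is approached as far as the arm can. A call with a gripper value outside its range is refused whole. The fingers move at their own pace and stop on an object; FORCE is the grip in N (left out, the last holds). Time passes only in rows, so rows that repeat a pose let the fingers close. It gives the time, the measured TCP pose, the force, the opening and the grip force at its end, in the units of the state.
- arm.get_state(): the state, without advancing time (a new reading comes with each control period).
- grab_frame(name): name is "scene" or "top" or "wrist"; returns (picture, depth): 400x640x3 uint8, blue, green, red; 400x640 float32, m along the optical axis (not along the pixel's ray), 0 where there is no reading.
- camera_params(name): a dict with "mtx" (3x3 intrinsics, pixels), "R" (3x3) and "t" (3): a world point X has camera coordinates R X + t. Camera axes: x right, y down, z forward; pixel columns grow to the right and rows downward; lengths in m; the calibration is good to about 2 mm. A picture is of the moment at which its call begins: read the wrist's pose just before it. camera_params takes no time and is no camera call; for the wrist camera it gives the pose at the moment of the call.
- arm.job_done(): hands the job in; it is judged then, once.
Trained networks look in the newest picture that a camera, given by its name, has taken for a name from the list of things; names that differ only in an ending like _2 or _b are one class to them, and where a whole thing is asked for, a point or a joint stands for the part that bears it (a point fixed in the world has none). Each returns a list of dicts, best first, with "confidence" (0 to 1); they miss things now and then, are a little off and sometimes report something else, mostly with a low value. They report only what shows in the picture. A call takes as long as a camera call.
- spot_in(query, camera): "uv" ([column, row] in pixels, amid what is visible of it).
The state is a dict: "t": time; "q": joint angles; "qd": joint speeds; "joint_efforts": joint torques, N m; "eef_pos": TCP position; "ee_rot": TCP orientation; "force": force on the tool from outside, world axes, zero at the start; "moment": the same for the moment, N m; "width": finger opening in m; "gripper_force": force on a finger pad.
Only numpy, scipy, OpenCV 4.12 (cv2) and the standard library are available. Lean on these libraries where they do the work, as an engineer would, in place of code of your own. Each camera call takes 0.05 s, during which the arm holds its last target. There are 200 camera calls.

### The job

Start up the machine at the grey control station, pressing with the fingertips in this order: press down the raised far wing of the dark rocker switch (white dot) until it is fully over, push the blue button all the way in so that it stays in, then press the green button fully down and let it spring back. Do not press the red mushroom button or press any control before its turn, and leave the loose things lying around where they are; nothing is to be picked up.

Things in the scene. Friction and masses are not known exactly. Their poses are not given: they have to be found in the camera images.
- station: grey steel control station bolted to the worktop, a low box 140 x 290 x 50 mm (x, y, z) with a level aluminium lid plate; it cannot move. Origin: centre of its underside, on the worktop; its x axis points to its back (away from the robot, within about 20 degrees), y along its length, z up. Four controls stand on the lid in a row along y, 68 mm apart, in changing order.
- rocker_on (a point): point at the white dot on the raised far wing of the rocker switch, on the wing's upper face, 20 mm from the pivot line; moves with the rocker. With the rocker off this wing slopes up, its outer end about 25 mm above the lid; on, it lies level 14 mm above the lid. About 3 to 5 N down on this wing moves it.
- rocker_pivot (a point): centre of the rocker switch: mid-width on its pivot line, fixed, 14 mm above the lid plate; axes as the station's. The rocker is a dark grey V-shaped paddle 60 mm long (along the station's x) and 26 mm wide in a black frame 74 x 38 x 7 mm; each wing is 30 mm long.
- rocker (a joint): rocker angle in rad: 0 off (near wing level, far wing up), 0.36 on, at its stop (far wing level, near wing up). It stays wherever it is left.
- enable_top (a point): centre of the flat top of the blue latching enable button, 28 mm in diameter in a steel collar 42 mm in diameter and 8 mm high (10 mm next to the button); moves with the button. Unpressed, its flat top stands 23 mm above the lid plate. Pushed fully in it stands 15 mm above the lid. It takes about 4 N to slide and stays wherever it is pushed; it does not spring back.
- enable (a joint): travel of the blue button in m: 0 out, 0.008 fully in at its stop
- start_top (a point): centre of the flat top of the green spring start button, 28 mm in diameter in a steel collar 42 mm in diameter and 8 mm high (10 mm next to the button); moves with the button. Unpressed, its flat top stands 21 mm above the lid plate. Its spring takes about 1.5 N to begin and 5 N fully down, and returns it.
- start (a joint): travel of the green button in m: 0 out, 0.006 fully down at its stop
- stop_top (a point): centre of the top of the red mushroom stop button (head 38 mm in diameter, top 31 mm above the lid, yellow disc 52 mm in diameter under it); it is not to be pressed
- stop (a joint): travel of the red button in m: 0 out, 0.006 fully down
- nut_mid (a point): centre of a loose steel hexagon nut, 24 x 27 x 13 mm, lying on the lid plate near its front edge, between the two middle controls
- bolt_mid (a point): middle of a loose steel bolt, 63 mm long, 19 mm high, lying on the worktop in front of the station
- tin_mid (a point): centre of a loose round green tin with a white lid, 66 mm in diameter and 39 mm high, on the worktop at the left end of the station
- stone_mid (a point): centre of a loose brown and grey oilstone, 45 x 125 x 24 mm, on the worktop at the right end of the station

How it is judged:
By the outcome, as a careful person would: the job done as asked, in the order asked, and still so for the second after the job is handed in, with the robot touching nothing.
It also fails if it takes over 38 s, if anything falls off the work surface, if the arm or the gripper's body presses on something with over 40 N, if the wrist force passes 120 N, or if a joint passes its speed limit or range.

## Working session

There is one attempt and no reset: what is moved stays moved. The work goes in short steps, Python scripts to look and compute and a shell command to move; the robot and the scene stay as the last step left them, time stands still between calls to the robot, and variables do not carry over. Pictures are saved under pics/ and viewed, at most 10 in all, crops included, and the job is handed in when it is done.

```bash
mkdir -p pics; cat > h.py <<'E'
from station import arm, grab_frame, camera_params, spot_in
import numpy as np, cv2
def px2w(cam,uv,d):
    p=camera_params(cam); K=np.array(p["mtx"]);R=np.array(p["R"]);t=np.array(p["t"])
    c=np.linalg.inv(K)@np.array([uv[0],uv[1],1.])*d
    return R.T@(c-t)
def px2z(cam,uv,z):
    a=px2w(cam,uv,.2);b=px2w(cam,uv,1.); return a+(b-a)*(z-a[2])/(b[2]-a[2])
def dep(D,uv,r=2):
    u,v=int(round(uv[0])),int(round(uv[1])); w=D[v-r:v+r+1,u-r:u+r+1]; w=w[w>0]
    return float(np.median(w)) if w.size else 0
E
python3 - <<'E'
from h import *
s=arm.get_state(); print({k:np.round(s[k],3).tolist() for k in s})
for cam in ("top","scene"):
    im,D=grab_frame(cam); cv2.imwrite(f"pics/{cam}0.png",im)
    for n in ["station","rocker_on","rocker_pivot","enable_top","start_top","stop_top","nut_mid","bolt_mid","tin_mid","stone_mid"]:
        r=spot_in(n,cam)[:1]
        for x in r:
            d=dep(D,x["uv"]); print(cam,n,np.round(x["uv"],1),round(x["confidence"],2),np.round(px2w(cam,x["uv"],d),3) if d else None)
E
```

```text
{'t': 0.0, 'q': [1.425, 0.359, 0.011, -0.0, -1.224, -0.288], 'qd': [-0.0, -0.0, -0.001, -0.002, -0.0, -0.0], 'joint_efforts': [-0.0, -58.272, 29.305, 6.997, 0.007, -0.0], 'eef_pos': [0.284, 0.612, 0.226], 'ee_rot': [3.14, -0.0, -0.434], 'force': [0.782, 0.448, -0.381], 'moment': [-0.025, -0.021, 0.007], 'gripper_force': 0.0, 'width': 0.088}
top rocker_on [326.7 214.8] 0.7 [0.474 0.005 0.062]
top rocker_pivot [329.3 214. ] 0.92 [ 0.476 -0.001  0.062]
top enable_top [305.8 249. ] 0.5 [0.391 0.055 0.013]
top start_top [380.2 221.7] 0.4 [ 0.458 -0.127  0.069]
top stop_top [377.3 222.2] 0.69 [ 0.457 -0.119  0.069]
top nut_mid [334.  231.1] 0.54 [ 0.434 -0.014  0.056]
top bolt_mid [305.9 248.5] 0.56 [0.392 0.055 0.012]
top tin_mid [263.3 194.3] 0.73 [0.526 0.165 0.037]
top stone_mid [420.2 223.5] 0.93 [ 0.46  -0.236  0.023]
scene station [346.9 213.9] 0.59 [0.435 0.    0.052]
scene rocker_on [326.8 195. ] 0.77 [0.493 0.011 0.068]
scene rocker_pivot [250.9 231. ] 0.7 [0.51  0.183 0.04 ]
scene start_top [385.2 184.7] 0.52 [ 0.453 -0.115  0.068]
scene stop_top [360.3 186.6] 0.49 [ 0.464 -0.054  0.082]
scene nut_mid [343.1 213.1] 0.72 [0.443 0.004 0.05 ]
scene bolt_mid [338.4 250.7] 0.7 [0.389 0.053 0.014]
scene tin_mid [251.9 229.5] 0.7 [0.512 0.179 0.041]
scene stone_mid [423.5 179.6] 0.96 [ 0.46  -0.243  0.026]
```

```bash
python3 - <<'E'
import cv2
a=cv2.imread("pics/top0.png")[160:280,230:450]; cv2.imwrite("pics/c1.png",cv2.resize(a,None,fx=3.6,fy=3.6,interpolation=cv2.INTER_CUBIC))
a=cv2.imread("pics/scene0.png")[130:290,220:450]; cv2.imwrite("pics/c2.png",cv2.resize(a,None,fx=3.4,fy=3.4,interpolation=cv2.INTER_CUBIC))
E
```

```text
(no output)
```

View pics/c1.png

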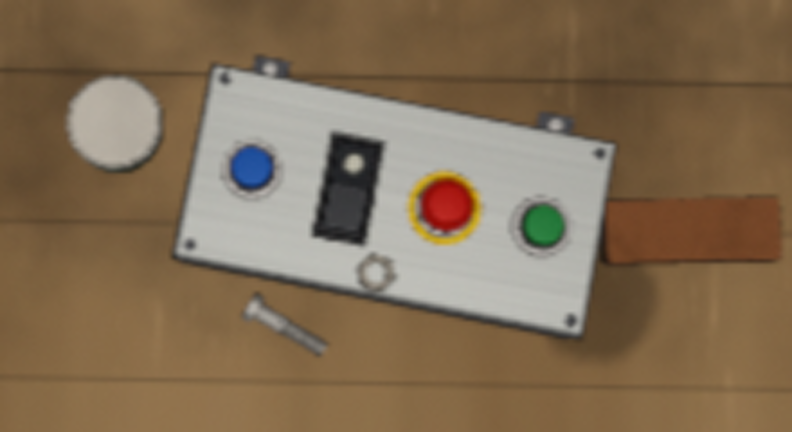

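View pics/c2.png

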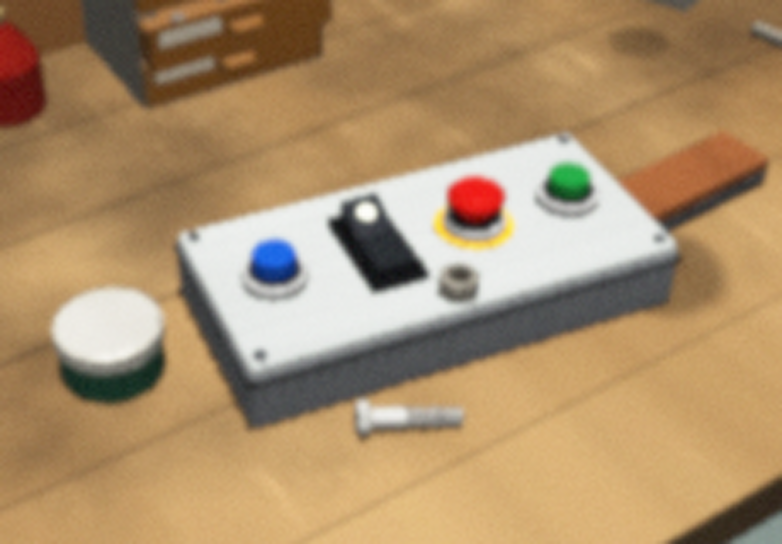

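Top view: blue, rocker with its white dot on the far wing, red and green run left to right. Full-frame pixels are blue (300,206), dot (328,205), red (354,217) and green (381,222). The nut is in front, between the rocker and red.

```bash
cat > m.py <<'E'
from h import *
def blobs(cam,im):
    hsv=cv2.cvtColor(im,cv2.COLOR_BGR2HSV); out={}
    for n,lo,hi in (("blue",(100,140,60),(125,255,255)),("green",(55,120,50),(85,255,255)),("red",(0,210,100),(5,255,255))):
        m=cv2.inRange(hsv,lo,hi); k,l,st,c=cv2.connectedComponentsWithStats(m)
        out[n]=[(c[i].round(1).tolist(),int(st[i,4])) for i in np.argsort(-st[1:,4])[:2]+1] if k>1 else []
    return out
E
python3 - <<'E'
from m import *
for cam in ("top","scene"):
    im,D=grab_frame(cam); b=blobs(cam,im); print(cam,b)
    zz={"blue":.073,"green":.071,"red":.081}
    for n in b:
        for uv,a in b[n]:
            print(n,px2z(cam,uv,zz[n]).round(4),px2w(cam,uv,dep(D,uv,1)).round(4))
    uv=[328.05,205] if cam=="top" else [220+367/3.4,130+211/3.4]
    print("dot",px2z(cam,uv,.071).round(4),px2w(cam,uv,dep(D,uv,1)).round(4))
E
```

```text
top {'blue': [([299.5, 206.1], 95)], 'green': [([380.4, 222.3], 92)], 'red': [([353.8, 216.4], 133)]}
blue [0.493  0.0725 0.073 ] [0.4932 0.0725 0.0718]
green [ 0.4568 -0.1268  0.071 ] [ 0.4569 -0.127   0.0698]
red [ 0.4691 -0.0604  0.081 ] [ 0.4692 -0.0605  0.08  ]
dot [0.4973 0.0024 0.071 ] [0.4973 0.0024 0.0706]
scene {'blue': [([300.2, 206.5], 121), ([112.0, 177.0], 3)], 'green': [([387.0, 183.2], 91), ([251.3, 244.0], 27)], 'red': [([218.8, 146.2], 258), ([359.4, 188.7], 123)]}
blue [0.4864 0.0801 0.073 ] [0.4871 0.0797 0.0723]
blue [0.8079 0.3766 0.073 ] [0.8196 0.3763 0.066 ]
green [ 0.4521 -0.119   0.071 ] [ 0.4517 -0.1186  0.0714]
green [0.4458 0.2093 0.071 ] [0.502  0.1888 0.0135]
red [0.7847 0.1305 0.081 ] [0.8206 0.1192 0.0591]
red [ 0.4593 -0.0487  0.081 ] [ 0.4608 -0.0499  0.0796]
dot [0.497  0.0052 0.071 ] [0.4976 0.0048 0.0705]
```

```bash
python3 -m jog '[[[60,60,0,0,0,0,0],[110,110,0,0,0,0,0],[160,160,0,0,0,-0.1,0],[205,205,0,0,0,-0.2,0],[250,250,0,0,0,-0.254,0],[290,295,0,0,0,-0.254,0],[330,335,0,0,0,-0.254,0],[370,380,10,0,0,-0.254,0],[410,420,30,0,0,-0.254,0],[440,450,50,0,0,-0.254,0],[451,462,66,0,0,-0.254,0],[451,462,66,0,0,-0.254,0],[451,462,66,0,0,-0.254,0],[451,462,66,0,0,-0.254,0]]]'
python3 - <<'E'
from m import *
im,D=grab_frame("wrist"); cv2.imwrite("pics/w1.png",im)
print(arm.get_state()["eef_pos"],arm.get_state()["ee_rot"]); p=camera_params("wrist"); print(np.array(p["R"]).round(2),(-np.array(p["R"]).T@p["t"]).round(3))
b=blobs("wrist",im); print(b)
zz={"blue":.073,"green":.071,"red":.081}
for n in b:
    for uv,a in b[n]: print(n,px2z("wrist",uv,zz[n]).round(4),px2w("wrist",uv,dep(D,uv,1)).round(4))
for x in spot_in("rocker_on","wrist")[:2]: print(x,px2z("wrist",x["uv"],.071))
E
```

```text
t: 2.95
eef_pos: [0.4991, 0.0046, 0.1614]
ee_rot: [-3.141, -0.001, -0.179]
force: [-0.1, 1.0, -0.3]
width: 0.0005
gripper_force: 0.0
[0.49907765 0.00462991 0.1613491 ] [-3.14080953e+00 -1.31226053e-03 -1.78362054e-01]
[[-0.18 -0.98 -0.  ]
 [-0.95  0.17  0.25]
 [-0.25  0.05 -0.97]] [ 0.565 -0.008  0.321]
{'blue': [([251.0, 213.7], 491)], 'green': [([480.4, 219.7], 835), ([193.3, 177.0], 3)], 'red': [([409.0, 204.0], 1), ([388.0, 213.0], 1)]}
blue [0.501  0.0691 0.073 ] [0.5011 0.0689 0.0733]
green [ 0.4598 -0.1253  0.071 ] [ 0.4602 -0.1249  0.0719]
green [0.5404 0.1096 0.071 ] [0.534  0.1392 0.008 ]
red [ 0.4882 -0.0634  0.081 ] [ 0.4867 -0.0645  0.0766]
red [ 0.4835 -0.0455  0.081 ] [ 0.4812 -0.0465  0.0741]
{'uv': [326.9, 207.8], 'confidence': 0.72} [0.49401152 0.00408241 0.071     ]
```

View pics/w1.png

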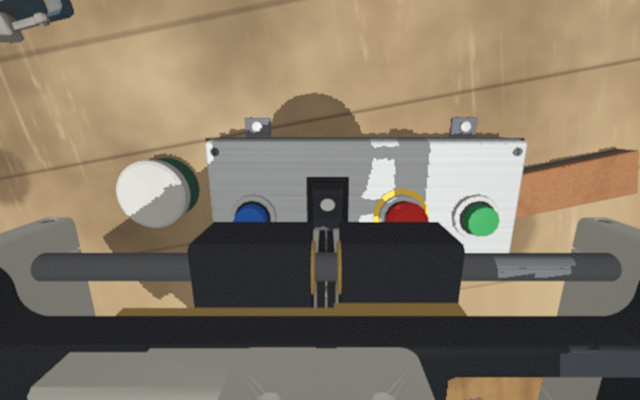

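The wrist view shows the dot at (327,205), just ahead of the shut fingers, with blue at about (251,214) and green at (480,220). The tool is over the far wing, so I'll press straight down.

```bash
python3 -m jog '[[[-2,1,40,0,0,0,0],[-2,1,70,0,0,0,0],[-2,1,80,0,0,0,0],[-2,1,84,0,0,0,0],[-2,1,88,0,0,0,0],[-2,1,92,0,0,0,0],[-2,1,95,0,0,0,0],[-2,1,97,0,0,0,0],[-2,1,98,0,0,0,0],[-2,1,98,0,0,0,0]]]'
```

```text
t: 4.3
eef_pos: [0.4981, 0.0035, 0.0641]
ee_rot: [-3.141, -0.003, -0.179]
force: [-1.0, 0.9, 17.4]
width: 0.0009
gripper_force: 8.2
```

```bash
python3 -m jog '[[[0,0,-40,0,0,0,0],[-8,-30,-50,0,0,0,0],[-17,-67,-50,0,0,0,0],[-17,-67,-50,0,0,0,0],[-17,-67,-50,0,0,0,0]]]'
python3 - <<'E'
from m import *
im,D=grab_frame("scene"); a=im[130:290,220:450]; A=cv2.resize(a,None,fx=2.6,fy=2.6,interpolation=cv2.INTER_CUBIC)
im,D=grab_frame("wrist"); B=im[100:330,150:550]
w=max(A.shape[1],B.shape[1]); C=np.zeros((max(A.shape[0],1)+0,1,3))
B=cv2.resize(B,(A.shape[1]*2//3,int(B.shape[0]*A.shape[1]*2/3/B.shape[1])))
B=cv2.copyMakeBorder(B,0,0,0,A.shape[1]-B.shape[1],cv2.BORDER_CONSTANT)
B=B[:180]
cv2.imwrite("pics/w2.png",np.vstack([A,B]))
b=blobs("wrist",im); print(b, arm.get_state()["eef_pos"])
for n in ("blue","green"): print(n,px2z("wrist",b[n][0][0],.072).round(4))
# depth-based wing height profile from wrist
p=camera_params("wrist"); K=np.array(p["mtx"]);R=np.array(p["R"]);t=np.array(p["t"])
for s in (-26,-20,-10,10,15,20,26):
    X=np.array([.4800+.9838*s/1000,.0065-.179*s/1000,.064]); c=K@(R@X+t); uv=c[:2]/c[2]; print(s,uv.round(),px2w("wrist",uv,dep(D,uv,1)).round(4))
E
```

```text
t: 4.92
eef_pos: [0.4908, 0.0716, 0.1119]
ee_rot: [3.141, 0.002, -0.18]
force: [-0.8, -0.0, -0.6]
width: 0.0003
gripper_force: 0.0
{'blue': [([322.9, 213.2], 1137)], 'green': [([610.9, 208.6], 977), ([237.2, 161.8], 4)], 'red': [([497.5, 207.0], 2), ([516.0, 194.0], 1)]} [0.49120121 0.07121483 0.11205326]
blue [0.4972 0.0717 0.072 ]
green [ 0.4648 -0.1239  0.072 ]
-26 [414. 250.] [0.5237 0.043  0.2023]
-20 [414. 243.] [0.5248 0.0422 0.2005]
-10 [415. 230.] [0.5241 0.0393 0.1911]
10 [417. 203.] [0.4902 0.005  0.0652]
15 [418. 197.] [0.4951 0.0041 0.0652]
20 [418. 190.] [0.5001 0.0033 0.0654]
26 [419. 181.] [0.5058 0.0021 0.065 ]
```

View pics/w2.png

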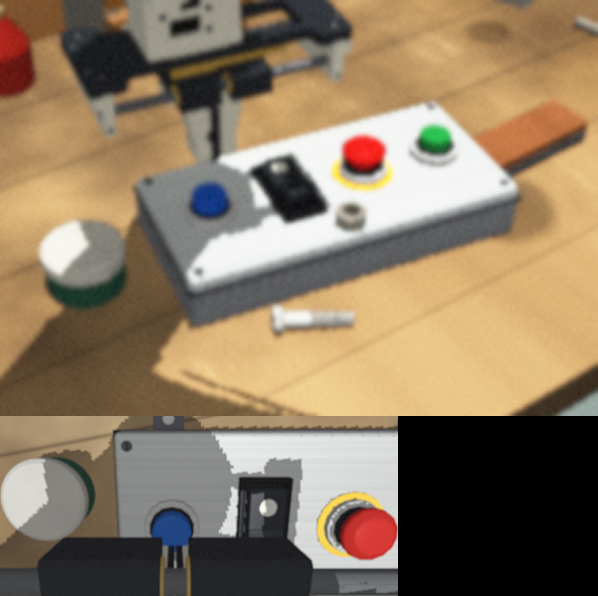

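The rocker is fully over: the far wing is level at z≈65 mm along its whole length. In the wrist view the fingers are over the blue button at (323,213), so I'll press blue.

```bash
python3 -m jog '[[[1,-1,25,0,0,0,0],[1,-1,36,0,0,0,0],[1,-1,41,0,0,0,0],[1,-1,44,0,0,0,0],[1,-1,47,0,0,0,0],[1,-1,49,0,0,0,0],[1,-1,50,0,0,0,0],[1,-1,50.5,0,0,0,0],[1,-1,50.5,0,0,0,0]]]'
```

```text
t: 6.15
eef_pos: [0.4932, 0.0726, 0.0647]
ee_rot: [3.142, -0.001, -0.179]
force: [-11.8, -4.3, 31.0]
width: 0.0006
gripper_force: 15.5
```

```bash
python3 -m jog '[[[0,0,-30,0,0,0,0],[0,0,-65,0,0,0,0],[0,50,-70,0,0,0,0],[0,100,-70,0,0,0,0],[0,150,-70,0,0,0,0],[0,190,-70,0,0,0,0],[1,202,-70,0,0,0,0],[1,202,-60,0,0,0,0],[1,202,-60,0,0,0,0],[1,202,-60,0,0,0,0]]]'
python3 - <<'E'
from m import *
im,D=grab_frame("wrist"); cv2.imwrite("pics/w3.png",im)
b=blobs("wrist",im); print(b, arm.get_state()["eef_pos"])
for n in ("blue","green"): print(n,px2z("wrist",b[n][0][0],.071).round(4),px2w("wrist",b[n][0][0],dep(D,b[n][0][0],1)).round(4))
im,D=grab_frame("top"); b=blobs("top",im); print(b)
for n in b: print(n,px2w("top",b[n][0][0],dep(D,b[n][0][0],1)).round(4))
E
```

```text
t: 7.4
eef_pos: [0.4582, -0.1253, 0.1219]
ee_rot: [3.141, 0.0, -0.178]
force: [-0.6, 1.0, 0.2]
width: -0.0002
gripper_force: 0.0
{'blue': [([59.1, 207.8], 755)], 'green': [([328.2, 213.0], 1037), ([10.2, 176.0], 6)], 'red': [([244.0, 196.0], 1)]} [ 0.45826185 -0.1253421   0.12204398]
blue [0.4989 0.0632 0.071 ] [0.4983 0.0679 0.0661]
green [ 0.4604 -0.128   0.071 ] [ 0.4608 -0.1281  0.0725]
{'blue': [], 'green': [], 'red': []}Traceback (most recent call last):
  File "<stdin>", line 6, in <module>
IndexError: list index out of range
```

View pics/w3.png

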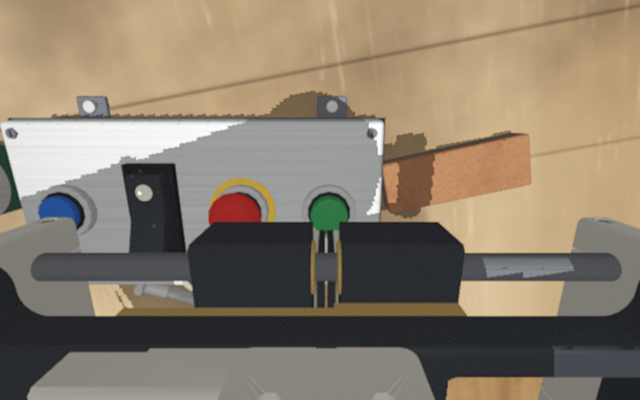

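The fingers are over green (328,213), and blue now reads about 66 mm high, down from 73, so it is in. I'll press green and release.

```bash
python3 -m jog '[[[0,1.5,30,0,0,0,0],[0,1.5,46,0,0,0,0],[0,1.5,51,0,0,0,0],[0,1.5,54,0,0,0,0],[0,1.5,57,0,0,0,0],[0,1.5,59,0,0,0,0],[0,1.5,60,0,0,0,0],[0,1.5,60,0,0,0,0]]]'
```

```text
t: 8.5
eef_pos: [0.4579, -0.1275, 0.0648]
ee_rot: [3.142, -0.001, -0.179]
force: [-11.9, 6.4, 33.1]
width: 0.0003
gripper_force: 16.4
```

```bash
python3 -m jog '[[[0,0,-15,0,0,0,0],[0,0,-50,0,0,0,0],[0,0,-110,0,0,0,0],[0,0,-150,0,0,0,0],[0,50,-160,0,0,0,0],[0,100,-160,0,0,0,0],[0,150,-160,0,0,0,0],[0,200,-160,0,0,0,0],[0,250,-160,0,0,0,0],[0,250,-160,0,0,0,0],[0,250,-160,0,0,0,0]]]'
python3 - <<'E'
from m import *
print(arm.get_state()["eef_pos"],arm.get_state()["force"])
im,D=grab_frame("top"); b=blobs("top",im); print(b)
for n in b:
    if b[n]: print(n,px2w("top",b[n][0][0],dep(D,b[n][0][0],1)).round(4))
for s in (-26,-15,15,26):
    p=camera_params("top"); X=np.array([.4800+.9838*s/1000,.0065-.179*s/1000,.066]); c=np.array(p["mtx"])@(np.array(p["R"])@X+np.array(p["t"])); uv=c[:2]/c[2]; print(s,px2w("top",uv,dep(D,uv,1)).round(4))
cv2.imwrite("pics/t9.png",cv2.resize(im[150:290,220:450],None,fx=3.4,fy=3.4))
E
```

```text
t: 9.88
eef_pos: [0.4129, -0.3736, 0.2221]
ee_rot: [-3.142, -0.001, -0.181]
force: [0.3, -0.1, 0.7]
width: 0.0006
gripper_force: 0.0
[ 0.41292137 -0.37363863  0.222131  ] [ 0.32270432 -0.10159722  0.72070154]
{'blue': [([299.5, 206.4], 90)], 'green': [([380.4, 222.2], 90)], 'red': [([353.8, 216.3], 130), ([289.2, 79.5], 68)]}
blue [0.4937 0.0726 0.0621]
green [ 0.4572 -0.127   0.0692]
red [ 0.4695 -0.0605  0.0796]
-26 [0.454  0.0113 0.0709]
-15 [0.4649 0.0093 0.0692]
15 [0.4951 0.0037 0.063 ]
26 [0.5062 0.0017 0.0614]
```

View pics/t9.png

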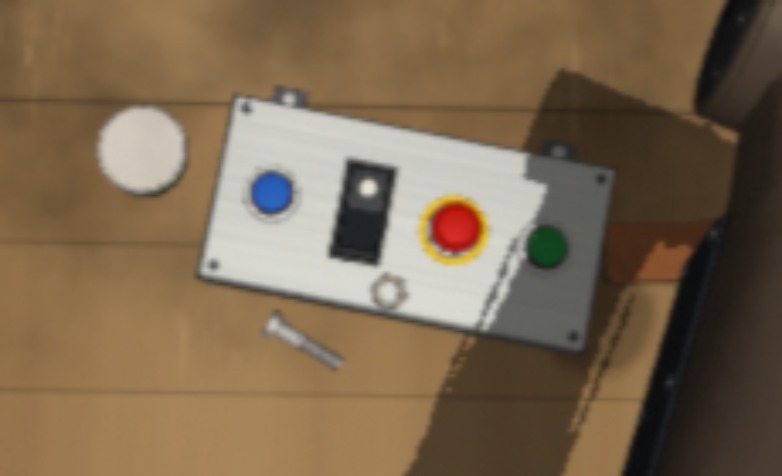

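The rocker is on, blue is in (reading about 62 mm, down from 72), green has sprung back, red is unpressed, and the loose things are where they were. The arm is clear, so I'm handing in.

```bash
python3 -c "
from station import arm
print(arm.job_done())"
```

```text
the job is handed in; nothing more can be done
None
```

The machine was started in the order asked: rocker fully on, blue button latched in, green button pressed and sprung back. Red and the loose things were untouched, and the job was handed in at about 10 s; no verdict came back.

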